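# Close the split movement cradle and set its clamp nut

## Task

Close the split cradle round the gilt watch movement: push the loose half along its rails until its face is flush against the fixed half, with no gap. Then screw the knurled nut down (clockwise) until it bottoms out, back it off a quarter turn so that the slide is just free and the movement is not pinched, and finish still gripping the nut there, so that it cannot creep while I set its lock screw. Keep the fingers off the movement and leave the cup, the tweezers and the bezel where they are.

Things in the scene. Friction and masses are not known exactly. Their poses are not given: they have to be found in the camera images.
- cradle_base: Fixed dark steel base plate, x -60 to +116, y -40 to +40 mm, top at z = 8 mm. Origin: its underside, on the axis of the upright threaded stud (d 12 mm, top at z = 53.5 mm). +x runs along the rails (y = +-36, top z = 13 mm) from the stud to the cradle. The fixed half, an aluminium block 34 (x) x 64 x 14 mm with a half-round recess, stands on the plate, mating face at x = +76 mm.
- seat (a point): Middle of the fixed half's mating face at the height of the base plate's top: x = +76, y = 0, z = 8 mm of the base, axes as the base. A round steel seat (d 42 mm, top z = 14 mm) stands here and carries the movement.
- loose_half: Loose aluminium half, 0.2 kg, on the base plate between the rails (1 mm play a side). Origin: middle of its mating face, underside; +x to the fixed half. Jaw x -34 to 0 mm, 64 wide, 14 high, recess radius 26.5; behind it a slide 8 mm thick to x = -102 with a slot round the stud. Starts 10 to 24 mm short; home when its origin is at point seat. Slides with 1 to 3 N.
- push_lip (a point): Middle of the rear face (facing away from the fixed half) of the upright lip at the end of the loose half's slide, 8 mm above the base plate's top. The lip is 30 mm wide (y), 8 mm thick (x) and 14 mm high from the plate (top z = 22 mm). Push here along +x of the base.
- knurled_nut (a joint): Turn of the nut on the stud, rad: 0 = bottomed out on the slide (a hard stop), growing counter-clockwise seen from above as it is screwed off; a quarter turn back from the bottom is 1.57. Right-hand thread, 2 mm a turn, already started on the stud; begins 3.2 to 5.6 rad above the bottom, turns with about 0.03 N m and stays where it is left.
- nut_top (a point): Middle of the nut's top face, on the stud's axis; z = 46 mm when bottomed. Round brass nut, d 31 mm, knurled from 26 mm below this point up; under it a captive steel washer, d 25 x 4 mm, that rides with it. The stud stands up to 8 mm out of the nut. Lip, slide and jaws round it reach at most z = 22 mm, so fingertips kept above 24 mm turn freely.
- movement: Round gilt watch movement, d 49 mm, 6 mm thick, 32 g, lying loose on the round seat; origin at the middle of its underside, z = 14 mm. The closed recess leaves it 2 mm of play.
- cup: Cream plastic cup, d 28 x 24 mm, bystander; origin under its middle.
- tweezers: Steel tweezers, 12 x 122 x 5 mm (long along y), bystander; origin under the middle.
- bezel: Black bezel ring, d 44 x 5 mm, bystander; origin under its middle.
There are look-alikes about, which are no part of the job. What is shaped like the loose_half but purple is not meant.

How it is judged:
By the outcome, as a careful person would: the job done as asked, in the order asked, and still so for the second after the job is handed in, while the arm keeps its last pose, push and grip.
It also fails if it takes over 67 s, if anything falls off the work surface, if the arm or the gripper's body presses on something with over 40 N, if the wrist force passes 120 N, or if a joint passes its speed limit or range.

## Robot

A 7-joint arm with a two-finger parallel gripper is mounted at the origin on a cart in front of the work surface, level with it; the furniture and walls round the work are solid. World frame = base frame: x ahead of the robot, y to its left, z up, the work surface at z = 0. Lengths are in m, angles in rad, forces in N, time in s.
With the tool pointing down it reaches from about 0.425 to 0.925 m from the base axis. Payload 6.8 kg.
Tool frame: the origin (TCP) lies at the very end of the fingers, on their centre line; the grasp point (between the pads) lies 19 mm behind it (bot.grip_point_offset is the distance from the TCP to the grasp point, in m); z points along the fingers, y is the line along which they close (so a half turn about z gives the same grasp; the last joint's range is limited). The gripper opens to 85 mm and grips with 20 to 120 N. Pads are 22 mm wide; open, the fingers measure 114 mm over their backs; the gripper's body (76 mm by 85 mm) begins 54 mm behind the grasp point. The pads swing forward as they close: fully open they stand 13 mm farther back than shut.
Start: joints at [-1.457, 0.477, 0.022, 1.555, -0.011, 1.109, -0.083], TCP at [0.148, 0.658, 0.231] pointing down, gripper open.
Joint ranges: [-2.96, 2.96], [-0.34, 2.1], [-1.41, 1.46], [0.24, 2.44], [-1.37, 4.51], [0.17, 1.92], [-2.96, 2.96]. Speed limits (rad/s): [2.39, 2.39, 3.14, 3.14, 3.14, 3.14, 3.14].

## Interface

Orientations are given as [roll, pitch, yaw] about the fixed x, y, z axes, in that order (R = Rz(yaw) Ry(pitch) Rx(roll)).
In Python, from bench import bot, optics gives the robot as it stands.
- The arm moves only by the shell command python3 -m crank 'ROWS'. ROWS is text: rows parted by semicolons, each of 7 numbers parted by spaces: the shift along the tool's x, y, z in mm, then the turn, a rotation vector about the tool's x, y, z in degrees, then the opening, from 0 (shut) to 1 (fully open). A call has 1 to 10 rows; each row is the pose to reach, as a shift and turn from the pose commanded when the call began, along the tool's axes at that moment; what a row does not reach only later rows make up. A row lasts 1/10 s, in which the tool goes at most 50 mm and 8.59 degrees, less where a joint would pass 70% of its speed; a pose out of reach is approached as far as the arm can. A call with a gripper value outside its range is refused whole. The fingers move at their own pace and stop on an object; the grip force is fixed at half the most. Time passes only in rows, so rows that repeat a pose let the fingers close. It gives the time, the measured TCP pose, the force, the opening and the grip force at its end, in the units of the state.
- bot.state(): the state, without advancing time (a new reading comes with each control period).
- optics.snapshot(name): name is "scene" or "top"; returns (picture, depth): 384x512x3 uint8, blue, green, red; 384x512 float32, m along the optical axis (not along the pixel's ray), 0 where there is no reading.
- optics.calibration(name): a dict with "camera_matrix" (3x3 intrinsics, pixels), "dist" ([k1, k2, p1, p2, k3] as OpenCV has them; the pictures are not rectified), "rvec" (rotation vector, rad) and "tvec" (3), from world to camera coordinates, as OpenCV has them. Camera axes: x right, y down, z forward; pixel columns grow to the right and rows downward; lengths in m; the calibration is good to about 2 mm. A picture is of the moment at which its call begins. calibration takes no time and is no camera call.
- bot.job_done(): hands the job in; it is judged then, once.
The state is a dict: "time": time; "joint_positions": joint angles; "qvel": joint speeds; "tau": joint torques, N m; "ee_pos": TCP position; "tool_rot": TCP orientation; "force": force on the tool from outside, world axes, zero at the start; "ft_torque": the same for the moment, N m; "finger_gap": finger opening in m; "grip_force": force on a finger pad.
Only numpy, scipy, OpenCV 4.12 (cv2) and the standard library are available. Lean on these libraries where they do the work, as an engineer would, in place of code of your own. Each camera call takes 0.05 s, during which the arm holds its last target. There are 200 camera calls.

## Working session

There is one attempt and no reset: what is moved stays moved. The work goes in short steps, Python scripts to look and compute and a shell command to move; the robot and the scene stay as the last step left them, time stands still between calls to the robot, and variables do not carry over. Pictures are saved under pics/ and viewed, at most 10 in all, crops included, and the job is handed in when it is done.

```bash
ls; mkdir -p pics
python3 - <<'E'
from bench import bot, optics
import cv2,numpy as np
for n in("scene","top"):
    p,d=optics.snapshot(n); cv2.imwrite(f"pics/{n}0.png",p); np.save(f"pics/{n}0.npy",d)
    print(n,optics.calibration(n))
s=bot.state(); print(s)
E
```

```text
pics
scene {'camera_matrix': array([[430.07140565,   0.        , 261.28407314],
       [  0.        , 430.07140565, 191.83211461],
       [  0.        ,   0.        ,   1.        ]]), 'dist': array([-0.14819279,  0.        ,  0.        ,  0.        ,  0.        ]), 'rvec': array([ 1.01440766, -2.43395609,  1.0093561 ]), 'tvec': array([0.24392619, 0.45255962, 0.56355086])}
top {'camera_matrix': array([[385.33265608,   0.        , 258.36041946],
       [  0.        , 385.33265608, 193.53971334],
       [  0.        ,   0.        ,   1.        ]]), 'dist': array([-0.0926287,  0.       ,  0.       ,  0.       ,  0.       ]), 'rvec': array([ 2.25021299, -1.95647735,  0.19808521]), 'tvec': array([-0.27858434,  0.55132035,  0.84538554])}
{'time': 0.1, 'joint_positions': array([-1.4570964 ,  0.47771352,  0.02232867,  1.55634323, -0.01150946,
        1.10930485, -0.08310536]), 'qvel': array([ 0.00114775, -0.00235916,  0.00053061, -0.00306428,  0.00167265,
       -0.00012449, -0.00235503]), 'tau': array([ 3.19744962e-03, -5.97763252e+01,  1.61280792e+00, -2.81955403e+01,
        1.27540663e-02,  5.04436859e-03,  8.80970816e-06]), 'ee_pos': array([0.14837273, 0.65794552, 0.23042924]), 'tool_rot': array([-3.13995480e+00,  1.04271422e-04,  2.91981578e+00]), 'force': array([0.50611746, 0.7535384 , 0.24628555]), 'ft_torque': array([ 0.02962734, -0.04211463, -0.0370848 ]), 'grip_force': 0.0, 'finger_gap': 0.08572242596249466}
```

View pics/top0.png

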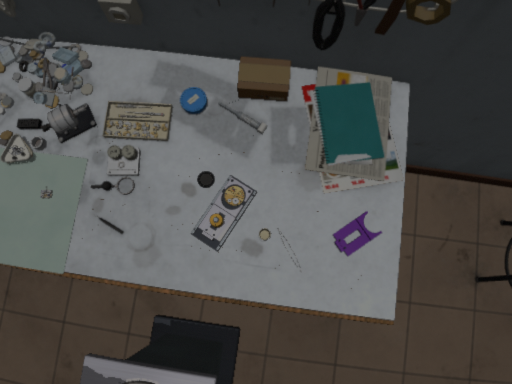

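View pics/scene0.png

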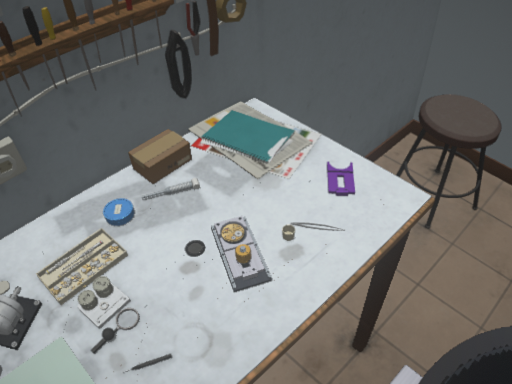

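The top picture shows the base plate about (224,212), nut about (216,220), movement about (234,196), bezel (206,179), cup (265,234), tweezers (289,250) and the purple look-alike (357,234). I'll zoom in on both views.

```bash
cat > h.py <<'E'
import cv2,numpy as np
from bench import bot,optics
def px2w(n,uv,z):
    c=optics.calibration(n);R=cv2.Rodrigues(c["rvec"])[0];C=-R.T@c["tvec"]
    u=cv2.undistortPoints(np.float64(uv).reshape(-1,1,2),c["camera_matrix"],c["dist"])[:,0]
    r=np.c_[u,np.ones(len(u))]@R
    z=np.broadcast_to(z,len(u))
    return C+r*((z-C[2])/r[:,2])[:,None]
def w2px(n,X):
    c=optics.calibration(n)
    return cv2.projectPoints(np.float64(X).reshape(-1,1,3),c["rvec"],c["tvec"],c["camera_matrix"],c["dist"])[0][:,0]
def crop(n,p,x0,y0,w,h,k,f):
    cv2.imwrite(f,cv2.resize(p[y0:y0+h,x0:x0+w],None,fx=k,fy=k,interpolation=cv2.INTER_CUBIC))
E
python3 - <<'E'
from h import *
t=cv2.imread("pics/top0.png");s=cv2.imread("pics/scene0.png")
a=cv2.resize(t[165:265,180:280],(600,600)[::1],interpolation=cv2.INTER_CUBIC);crop("",t,182,168,80,86,6.9,"pics/topc.png")
crop("",s,200,205,80,90,6.6,"pics/scenec.png")
print(px2w("top",[(224,212),(216,220),(234,196)],[.008,.046,.02]))
print(bot.grip_point_offset)
E
```

```text
[[ 0.53714429 -0.12108638  0.008     ]
 [ 0.51046383 -0.10973953  0.046     ]
 [ 0.57771367 -0.14038787  0.02      ]]
0.0187
```

View pics/topc.png

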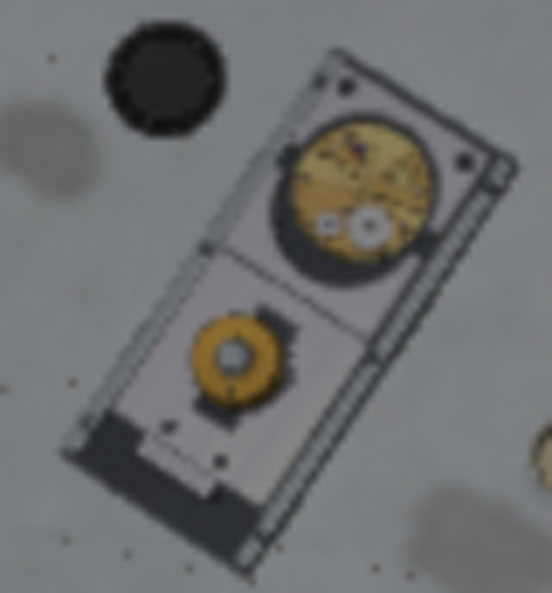

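View pics/scenec.png

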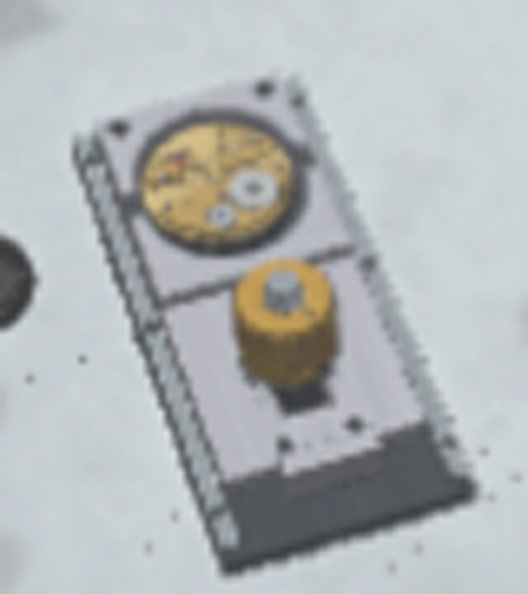

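The top crop shows the plate corners at (335,48), (518,165), (248,577) and (65,452), the stud top at (235,355), and the lip's rear edge from (143,447) to (208,497). The scene crop has the same corners at (75,140), (290,75), (475,492) and (225,573), the stud top at (284,283), and the gap line between the two halves. The loose half is silver-grey. Next I'll fit the pose.

```bash
cat > fit.py <<'E'
from h import *
from scipy.optimize import least_squares
T=lambda p:(np.float64(p)+.5)/6.9-.5+[182,168]
S=lambda p:(np.float64(p)+.5)/6.6-.5+[200,205]
# corners (116,40),(116,-40),(-60,-40),(-60,40), stud top
ob=np.r_[T([(335,48),(518,165),(248,577),(65,452),(235,355)]),S([(75,140),(290,75),(475,492),(225,573),(284,283)])]
M=np.array([(116,40,10.),(116,-40,10),(-60,-40,8),(-60,40,8),(0,0,53.5)])/1e3
def W(p,m): c,s=np.cos(p[2]),np.sin(p[2]);return m@np.array([[c,s,0],[-s,c,0],[0,0,1]])+[p[0],p[1],0]
def res(p):
    X=W(p,M);return (np.r_[w2px("top",X),w2px("scene",X)]-ob).ravel()
if __name__=="__main__":
    r=least_squares(res,[.51,-.11,-.43],loss="soft_l1");p=r.x;print(p,np.degrees(p[2]));print(r.fun.reshape(-1,2).round(2))
    for n,idx in(("top",slice(0,8)),("scene",slice(8,16))): pass
    c,s=np.cos(p[2]),np.sin(p[2]);
    def inb(q): d=q-[p[0],p[1],0];return np.c_[d[:,0]*c+d[:,1]*s,-d[:,0]*s+d[:,1]*c]*1e3
    print("lip top rear",inb(px2w("top",T([(143,447),(208,497)]),.022)))
    print("nut top",inb(px2w("top",T([(237,360)]),.047)),inb(px2w("scene",S([(284,300)]),.047)))
    print("movement",inb(px2w("top",T([(366,188)]),.020)))
    print("gap line? top",inb(px2w("top",T([(215,247),(375,345)]),.022)),"scene",inb(px2w("scene",S([(165,300),(350,250)]),.022)))
    # depth of the table/nut
    d=np.load("pics/top0.npy");u=(T([(237,330)])[0]+.5).astype(int);print("depth nut",d[u[1],u[0]],"table",d[170,240])
E
python3 fit.py
```

```text
[ 0.51106276 -0.1079163  -0.43482701] -24.913752544451505
[[-0.38 -0.46]
 [ 0.07 -0.34]
 [-0.69  0.38]
 [-1.45  0.35]
 [-0.72  0.18]
 [-0.5  -0.48]
 [ 1.44  0.05]
 [ 0.79 -0.73]
 [-0.03 -1.21]
 [ 0.06 -0.24]]
lip top rear [[-40.99328314  12.94775355]
 [-42.98386079 -15.65382166]]
nut top [[ 0.56480225 -1.58184982]] [[-1.70665228  1.01895079]]
movement [[77.38250019 -1.00912801]]
gap line? top [[ 30.73453946  31.48930377]
 [ 32.40537063 -34.79421896]] scene [[ 29.92591683  31.18593395]
 [ 28.97886296 -29.27412829]]
depth nut 0.9013276 table 0.9757258
```

```bash
cat > go.py <<'E'
import sys
from h import *
from scipy.spatial.transform import Rotation as Rn
P=np.array([.51106,-.10792]);B=np.radians(-24.914)
def b2w(x,y): return P+[x/1e3*np.cos(B)-y/1e3*np.sin(B),x/1e3*np.sin(B)+y/1e3*np.cos(B)]
def rel(xyz,yawdeg,s=None):
    s=s or bot.state();R=Rn.from_euler("xyz",s["tool_rot"])
    G=Rn.from_euler("xyz",[180,0,yawdeg],degrees=True)
    return (R.inv().apply(np.array(xyz)-s["ee_pos"])*1e3).round(1),np.degrees((R.inv()*G).as_rotvec()).round(2)
def st():
    s=bot.state();d=s["ee_pos"][:2]-P
    print("t",s["time"],"q",s["joint_positions"].round(3),"ee",s["ee_pos"].round(4),"rot",np.degrees(s["tool_rot"]).round(2),"F",s["force"].round(1),"M",s["ft_torque"].round(3),"gap",s["finger_gap"].round(4),"gf",s["grip_force"])
    print("base xy mm",(1e3*np.array([d@[np.cos(B),np.sin(B)],d@[-np.sin(B),np.cos(B)]])).round(1))
E
python3 - <<'E'
from go import *
print(rel([.46,.33,.22],155.1))
w=b2w(-66,0);print(w,rel([*w,.06],155.1))
E
```

```text
(array([-376.1, -251.3,   10.9]), array([-0.09,  0.02, 12.19]))
[ 0.45120189 -0.08011701] (array([-457.7, -653.1,  171.5]), array([-0.09,  0.02, 12.19]))
```

```bash
python3 -m crank '-376 -251 11 0 0 12.2 0;-376 -251 11 0 0 12.2 0;-376 -251 11 0 0 12.2 0;-376 -251 11 0 0 12.2 0;-376 -251 11 0 0 12.2 0;-376 -251 11 0 0 12.2 0;-376 -251 11 0 0 12.2 0;-376 -251 11 0 0 12.2 0;-376 -251 11 0 0 12.2 0;-376 -251 11 0 0 12.2 0'
python3 - <<'E'
from go import *
st();w=b2w(-66,0);print(rel([*w,.06],155.1))
E
```

```text
time: 1.1
ee_pos: [0.4652, 0.3234, 0.2202]
tool_rot: [-3.14, 0.003, 2.695]
force: [-0.6, -0.9, 0.9]
finger_gap: 0.0001
grip_force: 0.0Traceback (most recent call last):
  File "<stdin>", line 2, in <module>
  File "go.py", line 12, in st
    print("t",s["time"],"q",s["joint_positions"].round(3),"ee",s["ee_pos"].round(4),"rot",np.degrees(s["tool_rot"]).round(2),"F",s["force"].round(1),"M",s["ft_torque"].round(3),"gap",s["finger_gap"].round(4),"gf",s["grip_force"])
                                                                                                                                                                                       ^^^^^^^^^^^^^^^^^^^^^
AttributeError: 'float' object has no attribute 'round'
```

```bash
sed -i 's/s\["finger_gap"\].round(4)/round(s["finger_gap"],4)/' go.py
cat > q.py <<'E'
from go import *
import sys
st()
a=list(map(float,sys.argv[1:]))
if a: print(rel([*b2w(a[0],a[1]),a[2]/1e3],a[3]))
E
python3 q.py -66 0 60 155.1
```

```text
t 1.1 q [-0.899  0.312  0.222  1.844 -0.076  0.995  0.478] ee [0.4652 0.3234 0.2202] rot [-179.88    0.2   154.43] F [-0.6 -0.9  0.9] M [-0.028  0.022 -0.007] gap 0.0001 gf 0.0
base xy mm [-223.3  371.9]
(array([-161. , -369.8,  161.5]), array([-0.12,  0.2 , -0.67]))
```

```bash
python3 -m crank '-161 -370 100 0 0 -0.7 0;-161 -370 100 0 0 -0.7 0;-161 -370 100 0 0 -0.7 0;-161 -370 100 0 0 -0.7 0;-161 -370 100 0 0 -0.7 0;-161 -370 100 0 0 -0.7 0;-161 -370 100 0 0 -0.7 0;-161 -370 100 0 0 -0.7 0;-161 -370 150 0 0 -0.7 0;-161 -370 161 0 0 -0.7 0';  python3 q.py -66 0 14 155.1
```

```text
time: 2.1
ee_pos: [0.448, -0.0749, 0.0567]
tool_rot: [-3.139, -0.003, 2.715]
force: [-0.6, -0.1, -0.0]
finger_gap: -0.0001
grip_force: 0.0
t 2.1 q [-0.243  0.408  0.325  2.224 -0.244  0.546  1.411] ee [ 0.448  -0.0749  0.0567] rot [-1.7986e+02 -1.7000e-01  1.5553e+02] F [-0.6 -0.1 -0. ] M [ 0.075  0.04  -0.007] gap -0.0001 gf 0.0
base xy mm [-71.1   3.4]
(array([-5.2, -3.3, 42.7]), array([-0.14, -0.17,  0.43]))
```

```bash
python3 -m crank '-3 -3 10 0 0 0.4 0;-3 -3 22 0 0 0.4 0;-3 -3 32 0 0 0.4 0;-3 -3 40 0 0 0.4 0;-3 -3 43 0 0 0.4 0;-3 -3 43 0 0 0.4 0;-3 -3 43 0 0 0.4 0';  python3 q.py -66 0 14 155.1
python3 - <<'E'
from h import *
p,d=optics.snapshot("top");s,_=optics.snapshot("scene")
a=cv2.resize(p[168:268,180:260],(480,600),interpolation=cv2.INTER_CUBIC)
cv2.imwrite("pics/s1.png",cv2.resize(s[195:295,180:310],(780,600),interpolation=cv2.INTER_CUBIC));cv2.imwrite("pics/t1.png",a)
E
```

```text
time: 2.8
ee_pos: [0.4521, -0.0764, 0.0166]
tool_rot: [3.141, 0.001, 2.712]
force: [0.0, 0.5, 0.5]
finger_gap: -0.0002
grip_force: 0.0
t 2.8 q [-0.193  0.492  0.273  2.23  -0.296  0.452  1.458] ee [ 0.4521 -0.0764  0.0166] rot [1.7998e+02 3.0000e-02 1.5540e+02] F [0.  0.5 0.5] M [-0.022 -0.002  0.048] gap -0.0002 gf 0.0
base xy mm [-66.8   3.8]
(array([-0.8, -3.8,  2.6]), array([0.02, 0.03, 0.3 ]))
```

View pics/s1.png

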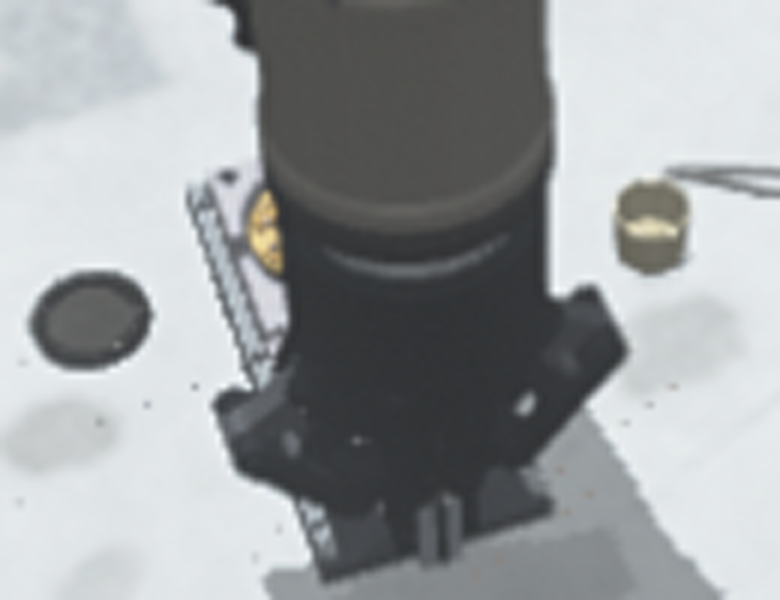

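The fingers are just behind the plate's rear end, with their tips at about (440,562), near the middle of the plate's end edge (325,580)–(550,510). I'll check the camera against the robot.

```bash
python3 -m crank '0 -4 2 0 0 0.3 0;0 -4 2 0 0 0.3 0;0 -4 2 0 0 0.3 0'; python3 q.py -66 0 14 155.1
python3 - <<'E'
from go import *
w=px2w("scene",[(180+440/6,195+560/6)],.0166);print(w)
for c in [(-60,40),(-60,-40)]: print((w2px("scene",[*b2w(*c),.008])-[180,195])*6)
print((w2px("scene",[.4521,-.0764,.0166])-[180,195])*6)
E
```

```text
time: 3.2
ee_pos: [0.45, -0.0803, 0.0144]
tool_rot: [3.142, 0.0, 2.706]
force: [-0.4, 0.3, 0.1]
finger_gap: -0.0005
grip_force: 0.0
t 3.2 q [-0.183  0.496  0.271  2.233 -0.299  0.446  1.464] ee [ 0.45   -0.0803  0.0144] rot [180.     0.   155.06] F [-0.4  0.3  0.1] M [-0.041 -0.     0.019] gap -0.0005 gf 0.0
base xy mm [-67.   -0.7]
(array([-1. ,  0.7,  0.4]), array([ 0.  ,  0.  , -0.04]))
[[ 0.44541726 -0.0727906   0.0166    ]]
[[321.82917371 571.12741113]]
[[554.03112767 500.37109187]]
[[433.80861495 540.78426907]]
```

```bash
python3 -m crank '-4 0 0 0 0 0 0;-8 0 0 0 0 0 0;-12 0 0 0 0 0 0;-14 0 0 0 0 0 0;-16 0 0 0 0 0 0;-18 0 0 0 0 0 0;-20 0 0 0 0 0 0;-20 0 0 0 0 0 0'; python3 q.py
```

```text
time: 4.0
ee_pos: [0.4687, -0.0887, 0.0143]
tool_rot: [3.142, 0.001, 2.707]
force: [-0.6, 0.2, -0.6]
finger_gap: -0.0001
grip_force: 0.0
t 4.0 q [-0.166  0.516  0.272  2.189 -0.297  0.47   1.475] ee [ 0.4687 -0.0887  0.0143] rot [1.8000e+02 4.0000e-02 1.5509e+02] F [-0.6  0.2 -0.6] M [ 0.01   0.    -0.006] gap -0.0001 gf 0.011692481311911251
base xy mm [-46.5  -0.4]
```

```bash
python3 -m crank '-2 0 0 0 0 0 0;-4 0 0 0 0 0 0;-6 0 0 0 0 0 0;-6 0 0 0 0 0 0'; python3 q.py;  python3 -m crank '-1 0 0 0 0 0 0;-2 0 0 0 0 0 0;-2 0 0 0 0 0 0'; python3 q.py
```

```text
time: 4.4
ee_pos: [0.4698, -0.0895, 0.0136]
tool_rot: [-3.141, -0.008, 2.708]
force: [-8.8, 5.3, 8.2]
finger_gap: 0.0003
grip_force: 5.1
t 4.4 q [-0.161  0.522  0.272  2.179 -0.297  0.483  1.478] ee [ 0.4698 -0.0895  0.0136] rot [-179.95   -0.47  155.14] F [-8.8  5.3  8.2] M [ 1.074  1.939 -0.035] gap 0.0003 gf 5.119621655903757
base xy mm [-45.2  -0.7]
time: 4.7
ee_pos: [0.4698, -0.0896, 0.0133]
tool_rot: [-3.14, -0.012, 2.708]
force: [-12.9, 7.0, 9.4]
finger_gap: -0.0006
grip_force: 7.1
t 4.7 q [-0.16   0.524  0.271  2.177 -0.297  0.487  1.479] ee [ 0.4698 -0.0896  0.0133] rot [-179.93   -0.68  155.16] F [-12.9   7.    9.4] M [ 1.441e+00  2.694e+00 -2.000e-03] gap -0.0006 gf 7.135680672945455
base xy mm [-45.2  -0.8]
```

Run:
```python
from h import *
p,d=optics.snapshot("top");s,_=optics.snapshot("scene")
a=cv2.resize(p[168:268,190:256],(396,600),interpolation=cv2.INTER_CUBIC);b=cv2.resize(s[195:295,200:266],(396,600),interpolation=cv2.INTER_CUBIC)
cv2.imwrite("pics/m2.png",np.hstack([a,b]))
```

```text
(no output)
```

View pics/m2.png

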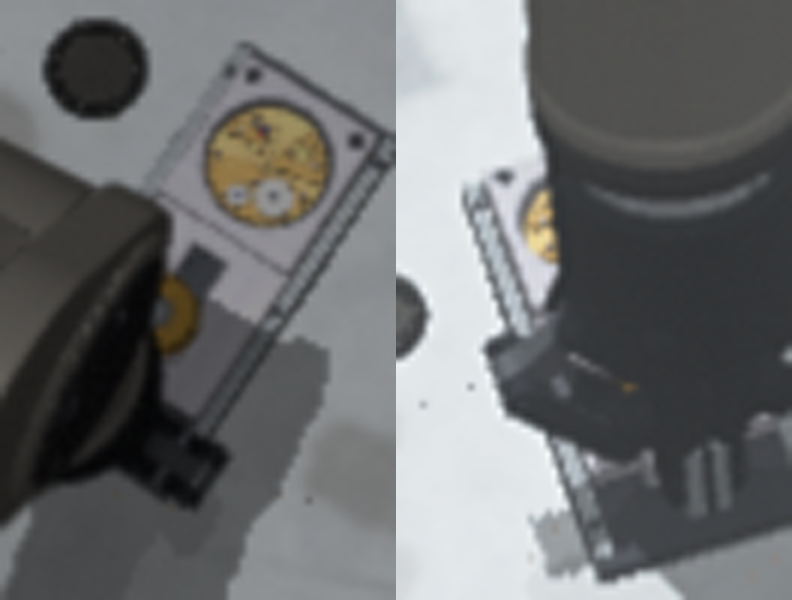

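The top view shows the recess closed all round the movement with no dark gap, and the jaw's rear line now runs from (163,195) to (290,272). I'll check that numerically.

Run:
```python
from go import *
c,s=np.cos(B),np.sin(B)
for nm,u in (("rear",(163,195)),("rear",(290,272)),("mov",(268,162)),("corner",(243,45))):
  w=px2w("top",[(np.array(u)+.5)/6-.5+[190,168]],.022 if nm!="corner" else .01)[0,:2]-P
  print(nm,(w@[c,s]*1e3).round(1),(w@[-s,c]*1e3).round(1))
```

```text
rear 42.7 27.9
rear 44.4 -32.6
mov 77.1 -0.3
corner 114.3 37.8
```

```bash
python3 -m crank '10 0 0 0 0 0 0;30 0 0 0 0 0 0;40 0 -20 0 0 -5 0;60 0 -70 0 0 -13 0.6;60 0 -100 0 0 -20 1;60 30 -100 0 0 -28 1;60 60 -100 0 0 -36 1;60 90 -100 0 0 -44 1;60 100 -100 0 0 -52 1;60 100 -100 0 0 -60 1'
python3 - <<'E'
from go import *
st();p,d=optics.snapshot("top");s,_=optics.snapshot("scene")
a=cv2.resize(p[168:268,190:256],(396,600),interpolation=cv2.INTER_CUBIC);b=cv2.resize(s[195:295,200:266],(396,600),interpolation=cv2.INTER_CUBIC)
cv2.imwrite("pics/m3.png",np.hstack([a,b]))
print(rel([*b2w(0,0),.09],-142))
E
```

```text
time: 5.8
ee_pos: [0.4649, 0.0263, 0.1147]
tool_rot: [-3.141, 0.003, -2.52]
force: [0.3, -0.4, 0.1]
finger_gap: 0.0854
grip_force: 0.0
t 5.8 q [-0.273  0.296  0.097  2.157 -0.045  0.687  2.047] ee [0.4649 0.0263 0.1147] rot [-1.7995e+02  1.7000e-01 -1.4441e+02] F [ 0.3 -0.4  0.1] M [-0.045 -0.021 -0.02 ] gap 0.0854 gf 0.0
base xy mm [-98.4 102.2]
(array([  37.7, -135.3,   24.5]), array([-0.03,  0.08, -2.81]))
```

View pics/m3.png

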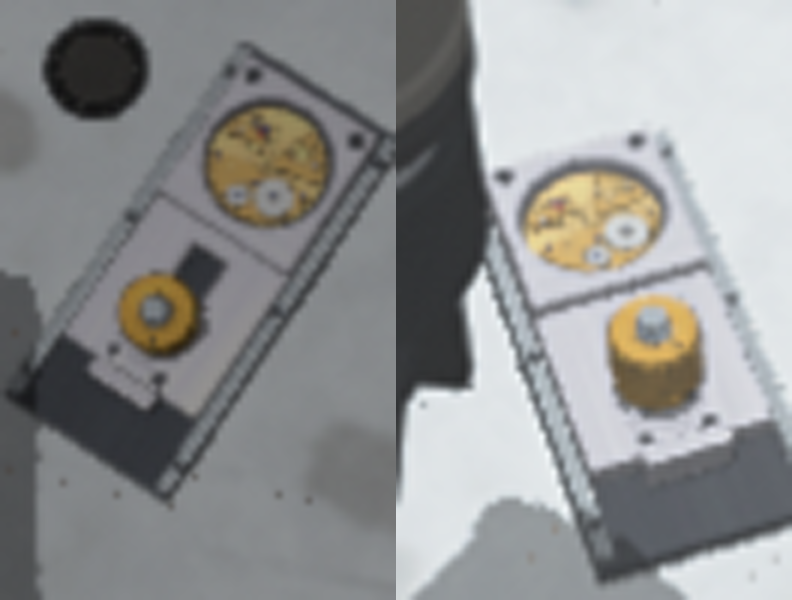

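Both halves now meet: there's a thin, even ring round the movement and no side notches. The stud top is at (156,310) on the left, (258,323) on the right, and the lip's rear edge runs (90,363)–(150,410). I'll triangulate the stud.

Run:
```python
from go import *
c,s=np.cos(B),np.sin(B)
def f(n,u,z,o):
  w=px2w(n,[(np.array(u)+.5)/6-.5+o],z)[0,:2];d=w-P
  print(n,w.round(4),(d@[c,s]*1e3).round(1),(d@[-s,c]*1e3).round(1));return w
f("top",(156,310),.0535,[190,168]);f("scene",(258,323),.0535,[200,195])
f("top",(158,314),.0475,[190,168]);f("scene",(258,331),.0475,[200,195])
f("top",(90,363),.022,[190,168]);f("top",(150,410),.022,[190,168])
```

```text
top [ 0.5112 -0.1095] 0.8 -1.4
scene [ 0.509  -0.1058] -2.8 1.1
top [ 0.5105 -0.1097] 0.2 -1.9
scene [ 0.5102 -0.1065] -1.4 0.9
top [ 0.4902 -0.0826] -29.6 14.1
top [ 0.4751 -0.1094] -32.0 -16.5
```

```bash
python3 -m crank '38 -40 10 0 0 -2.8 1;38 -80 20 0 0 -2.8 1;38 -115 24 0 0 -2.8 1;38 -135 24 0 0 -2.8 1;38 -135 24 0 0 -2.8 1;38 -135 24 0 0 -2.8 1;38 -135 24 0 0 -2.8 1'; python3 q.py -0.5 0 26.5 -142
```

```text
time: 6.6
ee_pos: [0.509, -0.1072, 0.0902]
tool_rot: [3.141, -0.0, -2.481]
force: [0.3, -0.4, 0.3]
finger_gap: 0.0854
grip_force: 0.0
t 6.6 q [-0.014  0.415  0.126  2.05  -0.081  0.681  2.396] ee [ 0.509  -0.1072  0.0902] rot [ 1.7996e+02 -1.0000e-02 -1.4213e+02] F [ 0.3 -0.4  0.3] M [-0.017  0.013  0.011] gap 0.0854 gf 0.0
base xy mm [-2.2 -0.2]
(array([-0.9, -1.4, 63.7]), array([ 0.04, -0.  , -0.13]))
```

```bash
python3 -m crank '-0.9 -1.4 10 0 0 -8 1;-0.9 -1.4 25 0 0 -16 1;-0.9 -1.4 40 0 0 -17 1;-0.9 -1.4 50 0 0 -17 1;-0.9 -1.4 58 0 0 -17 1;-0.9 -1.4 64 0 0 -17 1;-0.9 -1.4 64 0 0 -17 1;-0.9 -1.4 64 0 0 -17 1'; python3 q.py -0.5 0 26.5 -125
```

```text
time: 7.4
ee_pos: [0.5114, -0.1087, 0.0265]
tool_rot: [-3.141, 0.0, -2.184]
force: [-0.1, 0.7, 0.2]
finger_gap: 0.0851
grip_force: 0.0
t 7.4 q [ 0.057  0.525  0.041  2.068 -0.039  0.549  2.655] ee [ 0.5114 -0.1087  0.0265] rot [-179.99    0.   -125.12] F [-0.1  0.7  0.2] M [-0.019 -0.032 -0.025] gap 0.0851 gf 0.0
base xy mm [ 0.7 -0.6]
(array([-0.4,  1.3,  0. ]), array([-0.01,  0.  , -0.12]))
```

Close slowly on the nut.

```bash
python3 -m crank '0 0 0 0 0 0 0.5;0 0 0 0 0 0 0.4;0 0 0 0 0 0 0.3;0 0 0 0 0 0 0.2;0 0 0 0 0 0 0.1;0 0 0 0 0 0 0;0 0 0 0 0 0 0;0 0 0 0 0 0 0'; python3 q.py -0.5 0 26.5 -125
```

```text
time: 8.2
ee_pos: [0.5106, -0.1083, 0.0267]
tool_rot: [3.14, -0.0, -2.183]
force: [-4.1, 1.4, 7.9]
finger_gap: 0.0288
grip_force: 58.5
t 8.2 q [ 0.058  0.524  0.04   2.068 -0.04   0.551  2.655] ee [ 0.5106 -0.1083  0.0267] rot [ 1.7992e+02 -1.0000e-02 -1.2510e+02] F [-4.1  1.4  7.9] M [ 0.376  0.711 -0.028] gap 0.0288 gf 58.535685539245605
base xy mm [-0.2 -0.5]
(array([-0.5,  0.4,  0.2]), array([ 0.08, -0.01, -0.1 ]))
```

```bash
python3 -m crank '0 0.5 -0.2 0 0 4 0;0 0.9 -0.2 0 0 12 0;0 0.9 -0.15 0 0 20 0;0 0.9 -0.1 0 0 28 0;0 0.9 -0.1 0 0 36 0;0 0.9 0 0 0 44 0;0 0.9 0 0 0 52 0;0 0.9 0.1 0 0 60 0;0 0.9 0.1 0 0 68 0;0 0.9 0.1 0 0 70 0'; python3 q.py -0.5 0 26.5 -125
```

```text
time: 9.2
ee_pos: [0.5104, -0.108, 0.0265]
tool_rot: [3.142, -0.0, 2.875]
force: [-1.9, -0.3, 6.2]
finger_gap: 0.029
grip_force: 59.1
t 9.2 q [-0.2    0.554  0.366  2.087 -0.362  0.561  1.73 ] ee [ 0.5104 -0.108   0.0265] rot [ 1.8000e+02 -2.0000e-02  1.6473e+02] F [-1.9 -0.3  6.2] M [0.027 0.479 0.029] gap 0.029 gf 59.070210456848145
base xy mm [-0.5 -0.4]
(array([-0.1,  0.4, -0. ]), array([ 1.000e-02, -1.000e-02, -7.027e+01]))
```

```bash
python3 -m crank '0 0 0 0 0 8 0;0 0 0.1 0 0 16 0;0 0 0.1 0 0 24 0;0 0 0.2 0 0 32 0;0 0 0.2 0 0 40 0;0 0 0.3 0 0 48 0;0 0 0.3 0 0 56 0;0 0 0.4 0 0 64 0;0 0 0.4 0 0 72 0;0 0 0.4 0 0 72 0'; python3 q.py -0.5 0 26.5 -125
```

```text
time: 10.2
ee_pos: [0.5105, -0.1078, 0.0261]
tool_rot: [-3.141, -0.001, 1.619]
force: [-2.7, 1.6, 6.6]
finger_gap: 0.029
grip_force: 59.4
t 10.2 q [-0.441  0.645  0.695  2.101 -0.701  0.64   0.791] ee [ 0.5105 -0.1078  0.0261] rot [-1.7998e+02 -4.0000e-02  9.2780e+01] F [-2.7  1.6  6.6] M [ 0.276  0.504 -0.036] gap 0.029 gf 59.37988758087158
base xy mm [-0.5 -0.1]
(array([ 0.1,  0.1, -0.4]), array([ 4.0000e-02, -4.0000e-02, -1.4222e+02]))
```

```bash
python3 -m crank '0 0 0 0 0 4 0;0 0 0 0 0 8 0;0 0 0.1 0 0 12 0;0 0 0.1 0 0 16 0;0 0 0.1 0 0 20 0;0 0 0.1 0 0 24 0;0 0 0.2 0 0 27 0;0 0 0.2 0 0 30 0;0 0 0.2 0 0 30 0'; python3 q.py;python3 -m crank '0 0 0 0 0 3 0;0 0 0 0 0 6 0;0 0 0.1 0 0 9 0;0 0 0.1 0 0 12 0;0 0 0.1 0 0 12 0'; python3 q.py
```

```text
time: 11.1
ee_pos: [0.5107, -0.1078, 0.026]
tool_rot: [-3.141, -0.001, 1.098]
force: [-1.7, 1.8, 8.2]
finger_gap: 0.0287
grip_force: 59.5
t 11.1 q [-0.527  0.703  0.824  2.106 -0.833  0.698  0.391] ee [ 0.5107 -0.1078  0.026 ] rot [-1.7997e+02 -6.0000e-02  6.2910e+01] F [-1.7  1.8  8.2] M [ 0.471  0.574 -0.013] gap 0.0287 gf 59.45884466171265
base xy mm [-0.4 -0. ]
time: 11.6
ee_pos: [0.5107, -0.1078, 0.026]
tool_rot: [-3.141, -0.001, 0.888]
force: [-2.3, 2.5, 10.0]
finger_gap: 0.0288
grip_force: 59.6
t 11.6 q [-0.558  0.73   0.874  2.108 -0.883  0.726  0.226] ee [ 0.5107 -0.1078  0.026 ] rot [-1.7995e+02 -6.0000e-02  5.0910e+01] F [-2.3  2.5 10. ] M [ 0.549  0.494 -0.025] gap 0.0288 gf 59.56096172332764
base xy mm [-0.4 -0. ]
```

```bash
for i in 1; do python3 -m crank '0 0 0 0 0 3 0;0 0 0 0 0 6 0;0 0 0 0 0 9 0;0 0 0 0 0 12 0;0 0 0 0 0 12 0'; done; python3 q.py;python3 -m crank '0 0 0 0 0 3 0;0 0 0 0 0 6 0;0 0 0 0 0 9 0;0 0 0 0 0 12 0;0 0 0 0 0 12 0'; python3 q.py
```

```text
time: 12.1
ee_pos: [0.5108, -0.1078, 0.026]
tool_rot: [-3.141, -0.001, 0.679]
force: [-2.3, 2.7, 9.7]
finger_gap: 0.0286
grip_force: 59.6
t 12.1 q [-0.587  0.759  0.922  2.109 -0.93   0.755  0.059] ee [ 0.5108 -0.1078  0.026 ] rot [-1.7995e+02 -6.0000e-02  3.8910e+01] F [-2.3  2.7  9.7] M [ 0.556  0.532 -0.022] gap 0.0286 gf 59.572391510009766
base xy mm [-0.3 -0. ]
time: 12.6
ee_pos: [0.5108, -0.1079, 0.026]
tool_rot: [-3.141, -0.001, 0.47]
force: [-1.2, 1.4, 9.4]
finger_gap: 0.0286
grip_force: 59.6
t 12.6 q [-0.613  0.789  0.969  2.11  -0.975  0.787 -0.111] ee [ 0.5108 -0.1079  0.026 ] rot [-1.7994e+02 -5.0000e-02  2.6910e+01] F [-1.2  1.4  9.4] M [ 0.523  0.455 -0.063] gap 0.0286 gf 59.61110472679138
base xy mm [-0.2 -0. ]
```

```bash
python3 -m crank '0 0 0 0 0 3 0;0 0 0 0 0 6 0;0 0 0.1 0 0 9 0;0 0 0.1 0 0 12 0;0 0 0.1 0 0 12 0'; python3 q.py;python3 -m crank '0 0 0 0 0 3 0;0 0 0 0 0 6 0;0 0 0.1 0 0 9 0;0 0 0.1 0 0 12 0;0 0 0.1 0 0 12 0'; python3 q.py
```

```text
time: 13.1
ee_pos: [0.5134, -0.1074, 0.0259]
tool_rot: [3.141, -0.004, 0.262]
force: [5.1, 2.4, 1.6]
finger_gap: 0.0285
grip_force: 60.2
t 13.1 q [-0.637  0.822  1.011  2.109 -1.02   0.817 -0.284] ee [ 0.5134 -0.1074  0.0259] rot [179.96  -0.23  14.99] F [5.1 2.4 1.6] M [ 0.392 -1.148 -0.046] gap 0.0285 gf 60.220381021499634
base xy mm [1.9 1.5]
time: 13.6
ee_pos: [0.5135, -0.108, 0.0259]
tool_rot: [3.14, -0.004, 0.054]
force: [5.6, -0.1, 1.8]
finger_gap: 0.0286
grip_force: 60.2
t 13.6 q [-0.658  0.854  1.053  2.109 -1.058  0.851 -0.458] ee [ 0.5135 -0.108   0.0259] rot [179.93  -0.22   3.1 ] F [ 5.6 -0.1  1.8] M [-0.019 -1.077  0.645] gap 0.0286 gf 60.19450306892395
base xy mm [2.2 1. ]
```

```bash
python3 -m crank '0 0 0 0 0 3 0;0 0 0 0 0 6 0;0 0 0.1 0 0 9 0;0 0 0.1 0 0 12 0;0 0 0.1 0 0 12 0'; python3 q.py
```

```text
time: 14.1
ee_pos: [0.5113, -0.1082, 0.0256]
tool_rot: [-3.141, -0.001, -0.158]
force: [0.2, 1.5, 6.6]
finger_gap: 0.0289
grip_force: 61.1
t 14.1 q [-0.676  0.887  1.093  2.113 -1.093  0.887 -0.638] ee [ 0.5113 -0.1082  0.0256] rot [-1.7998e+02 -5.0000e-02 -9.0800e+00] F [0.2 1.5 6.6] M [ 0.297  0.029 -0.031] gap 0.0289 gf 61.074700355529785
base xy mm [ 0.3 -0.2]
```

```bash
python3 -m crank '0 0 0 0 0 1 0;0 0 0 0 0 2 0;0 0 0 0 0 2 0'; python3 q.py;python3 -m crank '0 0 0 0 0 1 0;0 0 0 0 0 2 0;0 0 0 0 0 2 0'; python3 q.py
```

```text
time: 14.4
ee_pos: [0.5113, -0.1082, 0.0256]
tool_rot: [-3.141, -0.001, -0.192]
force: [-0.5, 0.5, 6.1]
finger_gap: 0.0291
grip_force: 61.0
t 14.4 q [-0.679  0.892  1.099  2.113 -1.099  0.893 -0.668] ee [ 0.5113 -0.1082  0.0256] rot [-1.7997e+02 -5.0000e-02 -1.1020e+01] F [-0.5  0.5  6.1] M [0.201 0.038 0.022] gap 0.0291 gf 61.01155400276184
base xy mm [ 0.3 -0.1]
time: 14.7
ee_pos: [0.5112, -0.1082, 0.0256]
tool_rot: [-3.141, -0.001, -0.226]
force: [0.3, -0.1, 6.4]
finger_gap: 0.0288
grip_force: 61.0
t 14.7 q [-0.682  0.897  1.105  2.113 -1.104  0.898 -0.697] ee [ 0.5112 -0.1082  0.0256] rot [-1.7999e+02 -4.0000e-02 -1.2940e+01] F [ 0.3 -0.1  6.4] M [0.138 0.095 0.516] gap 0.0288 gf 61.02315902709961
base xy mm [ 0.3 -0.2]
```

The hard stop is confirmed: Mz jumped to 0.52 N m with no lateral force, and contact was at yaw of about -11.3°. Now I'll back off 90° from that point.

```bash
python3 -m crank '0 0 0 0 0 -3 0;0 0 0 0 0 -9 0;0 0 -0.1 0 0 -16 0;0 0 -0.1 0 0 -23 0;0 0 -0.2 0 0 -30 0;0 0 -0.2 0 0 -37 0;0 0 -0.2 0 0 -43 0;0 0 -0.3 0 0 -46 0;0 0 -0.3 0 0 -46 0'; python3 q.py; python3 -m crank '0 0 0 0 0 -6 0;0 0 0 0 0 -12 0;0 0 -0.1 0 0 -18 0;0 0 -0.1 0 0 -24 0;0 0 -0.2 0 0 -30 0;0 0 -0.2 0 0 -36 0;0 0 -0.2 0 0 -42 0;0 0 -0.2 0 0 -45.5 0;0 0 -0.2 0 0 -45.5 0;0 0 -0.2 0 0 -45.5 0'; python3 q.py
python3 - <<'E'
from h import *
p,d=optics.snapshot("top");s,_=optics.snapshot("scene")
a=cv2.resize(p[168:268,190:256],(396,600),interpolation=cv2.INTER_CUBIC);b=cv2.resize(s[195:295,200:266],(396,600),interpolation=cv2.INTER_CUBIC)
cv2.imwrite("pics/m4.png",np.hstack([a,b]))
E
```

```text
time: 15.6
ee_pos: [0.5111, -0.1077, 0.0257]
tool_rot: [-3.141, -0.002, 0.576]
force: [0.2, 2.3, 3.8]
finger_gap: 0.0289
grip_force: 60.7
t 15.6 q [-0.601  0.776  0.947  2.11  -0.956  0.771 -0.021] ee [ 0.5111 -0.1077  0.0257] rot [-1.7997e+02 -9.0000e-02  3.3010e+01] F [0.2 2.3 3.8] M [ 0.29  -0.234  0.072] gap 0.0289 gf 60.66744804382324
base xy mm [0.  0.2]
time: 16.6
ee_pos: [0.5108, -0.1075, 0.0258]
tool_rot: [-3.141, -0.001, 1.366]
force: [-0.1, 4.0, 6.2]
finger_gap: 0.0285
grip_force: 60.9
t 16.6 q [-0.487  0.674  0.763  2.104 -0.773  0.668  0.603] ee [ 0.5108 -0.1075  0.0258] rot [-1.7999e+02 -8.0000e-02  7.8290e+01] F [-0.1  4.   6.2] M [0.843 0.08  0.009] gap 0.0285 gf 60.88196396827698
base xy mm [-0.5  0.2]
```

View pics/m4.png

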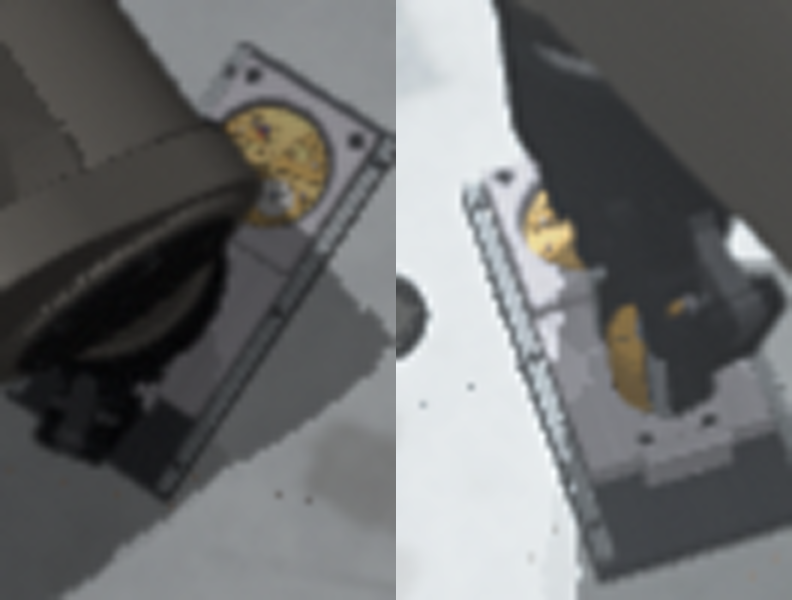

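The picture shows the jaw's rear line (about (290,272)) and the lip ((645,490)–(735,455)) where they were, with the movement clear. The fingers hold the nut at 61 N with almost no torque, so I'm handing in.

```bash
python3 -c "
from bench import bot
print(bot.job_done())"
```

```text
the job is handed in; nothing more can be done
None
```

I pushed the cradle closed (no gap visible in the pictures), ran the nut down to its hard stop, backed it off about 90° (good to a degree or so) and handed the job in with the gripper still holding it; the result was not reported back.

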